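# Tug-test the clipped sorting tray, then turn it over

### The arm

A 6-joint arm with a two-finger parallel gripper is mounted at the origin on the work surface. World frame = base frame: x ahead of the robot, y to its left, z up, the work surface at z = 0. Lengths are in mm, angles in rad, forces in N, time in s.
With the tool pointing down it reaches from about 400 to 925 mm from the base axis. Payload 12.5 kg.
Tool frame: the origin (TCP) lies at the very end of the fingers, on their centre line; the grasp point (between the pads) lies 19 mm behind it; z points along the fingers, y is the direction in which the jaws open and shut (so a half turn about z gives the same grasp; the last joint's range is limited). The gripper opens to 95 mm and grips with 3 to 60 N. Pads are 20 mm wide; open, the fingers measure 119 mm over their backs; the gripper's body (75 mm by 180 mm) begins 59 mm behind the grasp point.
Start: joints at [1.171, 0.491, 1.559, -0, 1.092, -0.106], TCP at [180.978, 598.242, 214.661] pointing down, gripper open.
Joint ranges: [-3.1, 3.1], [-0.84, 2.19], [0.05, 2.79], [-1.13, 4.28], [0.06, 2.93], [-2.69, 2.69]. Speed limits (rad/s): [2.22, 2.22, 2.79, 3.14, 3.14, 3.14].

### API

Orientations are given as [roll, pitch, yaw] about the fixed x, y, z axes, in that order (R = Rz(yaw) Ry(pitch) Rx(roll)).
In Python, from cell import env gives the robot as it stands.
- The arm moves only by the shell command python3 -m pendant 'ROWS'. ROWS is JSON, a list that holds one entry, the list of rows, each a list of 5 numbers: the opening, from 0 (shut) to 1 (fully open), then the shift along the tool's x, y, z in m, then the turn about the tool's z in rad. A call has exactly 8 rows; each row is the pose to reach, as a shift and turn from the pose commanded when the call began, along the tool's axes at that moment; what a row does not reach only later rows make up. A row lasts 1/10 s, in which the tool goes at most 50 mm and 8.59 degrees, less where a joint would pass 70% of its speed; a pose out of reach is approached as far as the arm can. A call with a gripper value outside its range is refused whole. The fingers move at their own pace and stop on an object; the grip force is fixed at half the most. Time passes only in rows, so rows that repeat a pose let the fingers close, or fill a call up. It gives the time, the measured TCP pose, the force and the opening at its end, in the units of the state.
- env.state(): the state, without advancing time (a new reading comes with each control period).
- env.read_camera(name): name is "scene" or "top" or "wrist"; returns a dict with "image" (384x512x3 uint8, blue, green, red), "range_z" (384x512 float32, mm along the optical axis (not along the pixel's ray), 0 where there is no reading), "fx", "fy", "cx", "cy" (pixels), "rvec" (rotation vector, rad) and "tvec" (3), from world to camera coordinates, as OpenCV has them; the wrist camera has in their place "tool_from_camera" (4x4, takes a point from camera to tool coordinates, whose origin is the TCP and whose axes are the flange's). Camera axes: x right, y down, z forward; pixel columns grow to the right and rows downward; lengths in mm; the calibration is good to about 2 mm. A picture is of the moment at which its call begins: read the wrist's pose just before it.
- env.job_done(): hands the job in, once; it reports no verdict.
The state is a dict: "t": time; "joints": joint angles; "qvel": joint speeds; "tau": joint torques, N m; "eef_pos": TCP position; "tcp_rot": TCP orientation; "ft_force": force on the tool from outside, world axes, zero at the start; "moment": the same for the moment, N m; "opening": opening from 0.0 (shut) to 1.0 (fully open).
Only numpy, scipy, OpenCV 4.12 (cv2) and the standard library are available. Lean on these libraries where they do the work, as an engineer would, in place of code of your own. Each camera call takes 0.05 s, during which the arm holds its last target. There are 200 camera calls.

### The job

The glazed sorting tray lies clipped in its sloping turning stand. Give the tray's wooden pull handle a definite but gentle tug (about 10 N) to make sure that the latch really holds it; if the tray lifts instead, lower it back, slide the thumb bolt fully home and tug again. Once the latch has held against a tug, turn the cradle steadily right over to its other stop (the steel bar is its handle), so that the tray hangs upside down in it, let go, and leave everything else on the table where it is.

Things in the scene. Friction and masses are not known exactly. Their poses are not given: they have to be found in the camera images.
- stand: Dark wooden turning stand, fixed: base 170 x 250 x 12 mm, two posts 16 mm thick at y = +-109 mm, tops 208 mm high. Origin: centre of the underside, z up, x away from the robot (uphill along the cradle at the start). The cradle's hinge axis runs along y, 180 mm above the origin.
- cradle (a joint): Cradle angle, rad: 0 at the start stop (tray face up, sloping 30 degrees, lower end towards the stand's -x), pi at the other stop (same slope, upside down). Positive lifts the lower end (with the bar) up, over the top and down on the far side. Stiff hinge (0.35 N m friction), stays where left; tugging the tray only presses it on its start stop.
- seat (a point): Cradle point where the middle of the tray's underside rests, 17 mm below the hinge axis (square to the cradle). Axes are the cradle's: x uphill (at joint 0), y along the hinge, z square out of the cradle, 30 degrees from vertical, leaning to the stand's -x at joint 0. Cradle: light wood frame 145 x 170 x 38 mm with ledges under the tray.
- bar_mid (a point): Middle of the round steel turning bar, 14 mm diameter, 124 mm long, parallel to the hinge and 118 mm from it (cradle's -x, lower end). Bar centre is 45 mm off the cradle frame; it is free over its middle 100 mm (arms 56 mm either side). The frame's steel lip rises 25 mm above the bar's centre along z. Axes as the cradle's.
- tray: Glazed wooden sorting tray, loose in the cradle, 114 x 150 x 30 mm, 0.25 to 0.5 kg, contents closed in. Origin: middle of its underside; axes as the cradle's at the start, z out of the glazed face. Lower end under a fixed lip, upper end held by the latch. Play 3.5 mm each way along x; latched, the pull rises 2 to 4 mm, then stops hard. Unlatched, it rises 9 mm or more with only a slowly growing drag.
- pull (a point): Middle of the tray's wooden pull: a round dowel 14 mm in diameter, 80 mm long along y, its centre 33 mm above the tray's face, 25 mm uphill from the tray's middle, on two legs 12 x 10 mm at 33 mm either side; free underneath between them. Axes as the tray's.
- bolt: Thumb bolt on the cradle's upper end: upright steel plate 8 (x) x 44 (y) mm, rising to 59 mm above the origin (on the deck below it). Slides along the cradle's x: 118 mm from the hinge axis fully drawn, 100 mm fully home (hard stop, towards the tray); about 2 N friction, stays where left. Small cover on the tray side, top 14 mm above the origin. Axes as the cradle's.
- thumb (a point): Grasp point on the bolt's thumb plate, mid width, 45 mm above the bolt's origin, 14 mm below the plate's upper edge. The plate drives a flat tongue under the cover, out over the tray's edge. The linkage is worn: the tongue may trail up to 8 mm, so the plate's position does not tell whether the latch holds; fully home it always does.
- lantern: Bystander: standing aluminium lantern, 60 mm diameter, 170 mm high; origin under its centre.
- jar: Bystander: closed jar, 56 mm diameter, 75 mm high; origin under its centre.
- cup: Bystander: white cup, 72 mm diameter, 75 mm high; origin under its centre.
- screwdriver: Bystander: screwdriver 160 mm long, lying along its x axis.
- cards: Bystander: stack of cards 90 x 60 x 22 mm; origin under its centre.
- spool: Bystander: wooden spool 44 mm diameter, 48 mm high; origin under its centre.

How it is judged (in metres and radians):
On the way, in this order (a step that is already met when the one before it is completed fails the run):
1. the tray is tugged by hand and the latch holds it back: at least 3 N between tray and latch, cradle still at its start stop (contact force between tray and bolt above 3 N and contact force between the fingers and tray above 1 N and value of joint cradle below 0.1 rad and distance between tray and seat below 0.008 m), for 0.2 s.
2. the cradle is turned over to its far stop with the tray still in it (value of joint cradle above 3.02 rad and distance between tray and seat below 0.008 m), for 0.2 s.
At the end, for the whole second after the job is handed in: The cradle stands within 7 degrees of its far stop, the tray hangs upside down in it, still seated within 8 mm and 3.4 degrees and at rest, and the robot has let go (all of step 2 and angle between the z axis of tray and the z axis of seat, either way round below 0.06 rad and angle between tray's own z axis and vertical above 2.3 rad and linear speed of tray below 0.02 m/s); the robot touches nothing.
It fails at once if the latch is wrenched: more than 25 N between tray and latch (contact force between tray and bolt above 25 N).
It fails at once if the tray leaves its seat while the cradle is turned (value of joint cradle above 0.3 rad and distance between tray and seat above 0.012 m).
It fails at once if the tray is pulled right out of the cradle (distance between tray and seat above 0.05 m).
It fails at once if the cradle is swung violently (faster than 3.5 rad/s) (velocity of joint cradle above 3.5 rad/s).
It fails at once if a bystander is moved by more than 30 mm (distance of any of lantern, jar, cup, screwdriver, cards, spool from where it was at the start of the episode above 0.03 m).
It also fails if it takes over 72 s, if anything falls off the work surface, if the arm or the gripper's body presses on something with over 40 N, if the wrist force passes 120 N, or if a joint passes its speed limit or range.

## Working session

There is one attempt and no reset: what is moved stays moved. The work goes in short steps, Python scripts to look and compute and a shell command to move; the robot and the scene stay as the last step left them, time stands still between calls to the robot, and variables do not carry over. Pictures are saved under pics/ and viewed, about 8 in all and at most 12, crops included, and the job is handed in when it is done.

```bash
ls; mkdir -p pics; cat > h.py <<'E'
import numpy as np, cv2
from cell import env
from scipy.spatial.transform import Rotation as R
def cam(n):
    s=env.state(); c=env.read_camera(n); return s,c
def world(c,s=None):
    z=c["range_z"]; v,u=np.mgrid[0:z.shape[0],0:z.shape[1]]
    P=np.stack([(u-c["cx"])/c["fx"]*z,(v-c["cy"])/c["fy"]*z,z],-1).astype(float)
    if "rvec" in c:
        M=cv2.Rodrigues(np.array(c["rvec"],float))[0]; W=(P-np.array(c["tvec"]).ravel())@M
    else:
        T=np.array(c["tool_from_camera"]); Q=P@T[:3,:3].T+T[:3,3]
        Rm=R.from_euler("xyz",s["tcp_rot"]).as_matrix(); W=Q@Rm.T+np.array(s["eef_pos"])
    W[z==0]=np.nan; return W
E
python3 - <<'E'
from h import *
print(env.state())
for n in ["scene","top"]:
    s,c=cam(n); cv2.imwrite(f"pics/{n}1.png",c["image"]); np.save(f"{n}1.npy",world(c)); print(n,c["fx"],c["rvec"],c["tvec"])
E
```

```text
pics
{'t': 0.0, 'joints': array([ 1.17142513e+00,  4.91580888e-01,  1.55947058e+00, -2.22938345e-06,
        1.09170274e+00, -1.05580002e-01]), 'qvel': array([ 3.71841658e-04, -1.35805505e-03, -1.11858677e-03,  9.92758562e-04,
       -1.64361521e-03,  7.17668445e-05]), 'tau': array([-3.21597417e-04, -6.12654161e+01, -2.58187509e+01,  6.92765415e-02,
        4.82253497e-02, -7.85105476e-05]), 'eef_pos': array([180.85650781, 597.99437119, 214.04122615]), 'tcp_rot': array([-3.14043736e+00, -1.20442437e-04,  2.84780242e+00]), 'ft_force': array([ 0.07534549, -0.11316268,  0.84065465]), 'moment': array([-0.00620896,  0.01615416,  0.03134573]), 'opening': 1.000765113357184}
scene 443.1118608890885 [ 2.16650414  1.16637438 -0.42385946] [-335.63057759 -235.64824761 1773.31027506]
top 367.69638539793834 [ 1.97294898 -2.24383248  0.23754798] [  74.06019665  599.67468314 1023.73353317]
```

View pics/scene1.png

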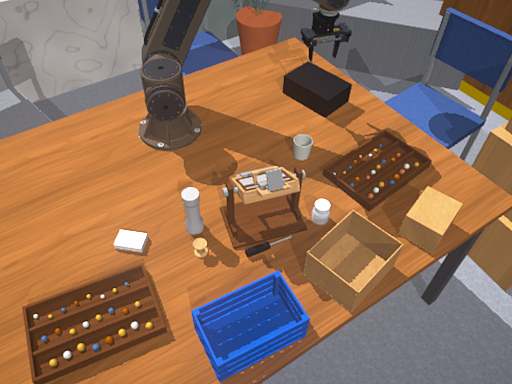

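View pics/top1.png

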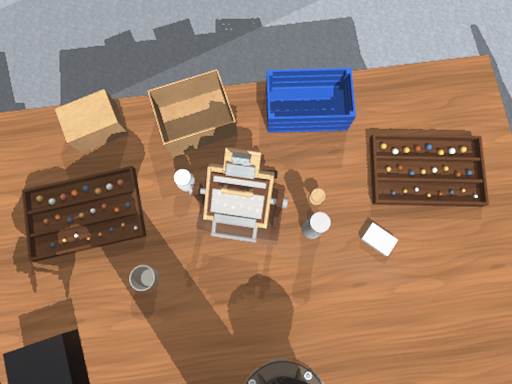

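The scene view shows the stand in the middle. In the top view the cradle is at about (240,203), with the bar at (235,234), the bolt plate at (240,170) and the hinge ends at (203,191) and (284,204). The lantern is to the right and the jar to the left.

```bash
python3 - <<'E'
from h import *
im=cv2.imread("pics/top1.png"); W=np.load("top1.npy")
cv2.imwrite("pics/top1c.png",cv2.resize(im[140:252,180:340],None,fx=5,fy=5,interpolation=cv2.INTER_CUBIC))
for u,v in [(203,191),(284,204),(235,236),(222,234),(250,240),(240,195),(225,192),(250,194),(240,170),(240,160),(319,222),(183,179),(142,277),(317,196),(380,239)]:
    print(u,v,np.nanmedian(W[v-1:v+2,u-1:u+2].reshape(-1,3),0).round(0), W[v,u].round(0))
E
```

```text
203 191 [599. 140. 186.] [599. 140. 186.]
284 204 [537. -66. 192.] [537. -66. 192.]
235 236 [477.  73. 126.] [477.  73. 127.]
222 234 [488. 107. 125.] [488. 107. 125.]
250 240 [462.  34. 126.] [462.  34. 127.]
240 195 [568.  43. 235.] [565.  43. 238.]
225 192 [577.  79. 237.] [577.  79. 237.]
250 194 [565.  18. 238.] [565.  18. 236.]
240 170 [627.  36. 243.] [627.  36. 242.]
240 160 [635.  32. 300.] [635.  32. 301.]
319 222 [ 481. -152.  169.] [ 481. -152.  170.]
183 179 [670. 209.  74.] [672. 210.  67.]
142 277 [405. 369.   2.] [405. 369.  -0.]
317 196 [ 573. -181.   48.] [ 573. -181.   48.]
380 239 [ 424. -351.   21.] [ 424. -351.   22.]
```

View pics/top1c.png

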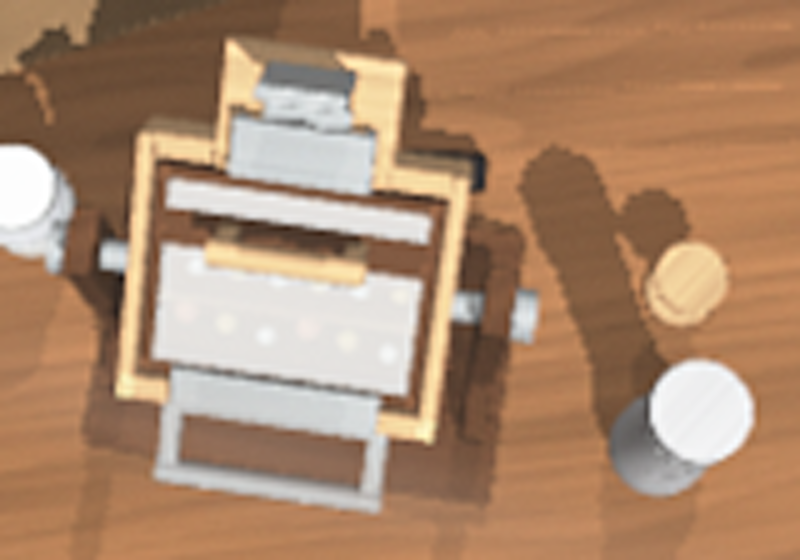

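The crop shows the pull dowel (crop 210–365, 240–280), bar (160–380, 465–505), bolt plate (265–355, 65–90) and cover. Next I check the gripper's body orientation and the wrist camera offset.

```bash
cat >> h.py <<'E'
def tool(d):  # world delta (mm) -> tool shift (m)
    s=env.state(); Rm=R.from_euler("xyz",s["tcp_rot"]).as_matrix(); return (np.array(d)@Rm/1000).round(4)
E
python3 - <<'E'
from h import *
W=np.load("scene1.npy"); s,c=cam("wrist"); print(np.array(c["tool_from_camera"]).round(3),c["fx"])
Rm=R.from_euler("xyz",s["tcp_rot"]).as_matrix()
Q=(W.reshape(-1,3)-s["eef_pos"])@Rm; 
for a in range(-200,10,15):
    q=Q[(np.abs(Q[:,:2])<130).all(1)&(Q[:,2]>a)&(Q[:,2]<a+15)]
    if len(q): print(a,len(q),np.percentile(q[:,0],[0,5,95,100]).round(),np.percentile(q[:,1],[0,5,95,100]).round())
print(tool([520-181,40-598,500-214]))
E
```

```text
[[ 0.00000e+00 -9.56000e-01 -2.93000e-01  8.31260e+01]
 [ 1.00000e+00  0.00000e+00  0.00000e+00 -1.90000e-02]
 [ 0.00000e+00 -2.93000e-01  9.56000e-01 -1.70694e+02]
 [ 0.00000e+00  0.00000e+00  0.00000e+00  1.00000e+00]] 267.6307886096985
-200 105 [-42. -37.   9.  26.] [-39. -34.  27.  37.]
-185 122 [-39. -37.  27.  42.] [-51. -49.   7.  17.]
-170 65 [-30. -27.  17.  26.] [-51. -50.  11.  17.]
-155 80 [-25. -24.  10.  25.] [-51. -50.  14.  19.]
-140 158 [-43. -30.  22.  27.] [-90. -82.  73.  86.]
-125 302 [-39. -33.  26.  36.] [-89. -87.  85.  93.]
-110 167 [-42. -36.  18.  33.] [-87. -84.  76.  88.]
-95 86 [-39. -37.  21.  34.] [-83. -82.  78.  83.]
-80 20 [-17. -12.   9.  12.] [-78. -61.  59.  63.]
-65 37 [-16. -13.   9.   9.] [-58. -57.  59.  59.]
-50 29 [-13. -13.   6.   8.] [-57. -57.  57.  60.]
-35 33 [-18. -15.   9.  10.] [-57. -56.  56.  59.]
-20 22 [-11.  -9.  10.  14.] [-54. -52.  53.  56.]
-5 3 [-7. -6. 11. 13.] [-49. -49.  43.  54.]
[-0.486  -0.4362 -0.2857]
```

```bash
python3 -m pendant '[[[1,-0.03,-0.026,-0.02,0],[1,-0.06,-0.053,-0.04,0],[1,-0.09,-0.08,-0.06,0],[1,-0.12,-0.107,-0.08,0],[1,-0.15,-0.134,-0.1,0],[1,-0.18,-0.161,-0.12,0],[1,-0.21,-0.188,-0.14,0],[1,-0.24,-0.215,-0.16,0]]]'
python3 -m pendant '[[[1,-0.03,-0.027,-0.02,0],[1,-0.06,-0.054,-0.04,0],[1,-0.09,-0.081,-0.06,0],[1,-0.12,-0.11,-0.08,0],[1,-0.15,-0.137,-0.1,0],[1,-0.18,-0.165,-0.11,0],[1,-0.21,-0.193,-0.12,0],[1,-0.243,-0.221,-0.125,0]]]'
python3 - <<'E'
from h import *
s,c=cam("wrist"); print(s["eef_pos"],s["t"]); cv2.imwrite("pics/w1.png",cv2.resize(c["image"],(800,600))); np.save("w1.npy",world(c,s)); np.save("w1s.npy",s["eef_pos"])
E
```

```text
t: 0.95
eef_pos: [348.8, 321.4, 375.4]
tcp_rot: [3.142, 0.0, 2.848]
ft_force: [0.5, 0.5, -0.7]
opening: 0.999
t: 1.75
eef_pos: [517.4, 39.4, 500.6]
tcp_rot: [3.141, 0.001, 2.848]
ft_force: [0.7, 0.5, 0.3]
opening: 1.0
[517.40846786  39.44570939 500.57032368] 1.75
```

View pics/w1.png

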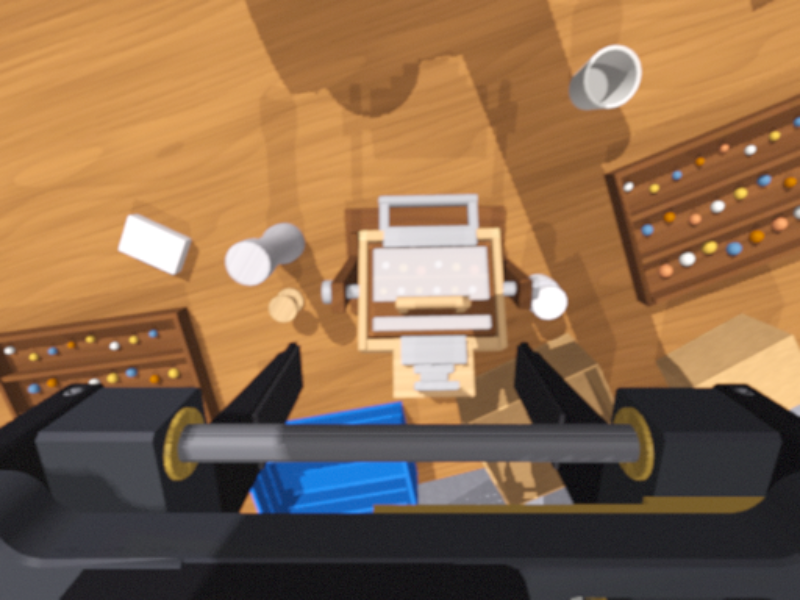

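The wrist view has the cradle level with the tool, bar at (428,200), dowel at (432,303) and bolt plate at (436,380). So the stand's yaw is close to the tool's, and I fit the pose from the depth data.

```bash
cat > fit.py <<'E'
from h import *
from scipy.optimize import least_squares
a=np.pi/6; RC=np.array([[np.cos(a),0,-np.sin(a)],[0,1,0],[np.sin(a),0,np.cos(a)]]) # cradle->stand columns
def tocr(P,p):
    x,y,yaw,dz=p; return (P-[x,y,180+dz])@R.from_euler("z",yaw).as_matrix()@RC
def fit(C,p=(568,37,-.294,0)):
    p=np.array(p,float)
    for it in range(8):
        Q=tocr(C,p); w=14 if it<4 else 5
        db=np.abs(np.hypot(Q[:,0]+118,Q[:,2])-7); sb=(db<w)&(np.abs(Q[:,1])<45)&(Q[:,2]>-3)
        dd=np.abs(np.hypot(Q[:,0]-25,Q[:,2]-46)-7); sd=(dd<w)&(np.abs(Q[:,1])<36)&(Q[:,2]>44)
        def f(p):
            B=tocr(C[sb],p); D=tocr(C[sd],p)
            return np.r_[np.hypot(B[:,0]+118,B[:,2])-7,np.hypot(D[:,0]-25,D[:,2]-46)-7,(p[1]-y0)/5]
        y0=p[1]
        p=least_squares(f,p,loss="soft_l1").x
        Q=tocr(C,p); fr=Q[(Q[:,2]>0)&(Q[:,2]<30)&(np.abs(Q[:,0])<68)&(np.abs(Q[:,1])<95)]
        pl=Q[(np.abs(Q[:,1])<60)&(np.abs(Q[:,0]-25)<9)&(Q[:,2]>44)&(Q[:,2]<56)]
        off=(np.percentile(fr[:,1],1)+np.percentile(fr[:,1],99))/2
        p[:2]+=R.from_euler("z",p[2]).as_matrix()[:2,1]*off
    print("pose",p.round(3),"n",sb.sum(),sd.sum(),"rms",np.sqrt(np.mean(f(p)**2)).round(2),"frame y",np.percentile(fr[:,1],[1,99]).round(1),"pull y",np.percentile(pl[:,1],[2,98]).round(1))
    pt=Q[(np.abs(Q[:,1])<20)&(Q[:,0]>85)&(Q[:,0]<130)&(Q[:,2]>35)]
    print("plate",len(pt),np.percentile(pt,[3,50,97],axis=0).round(1).tolist() if len(pt) else 0)
    return p
if __name__=="__main__":
    for n in ["top1","w1","scene1"]:
        W=np.load(n+".npy").reshape(-1,3); W=W[~np.isnan(W[:,0])]; W=W[np.linalg.norm(W[:,:2]-[568,37],axis=1)<200]
        fit(W)
E
python3 fit.py
```

```text
pose [ 5.7516e+02  5.1096e+01 -2.7700e-01 -9.6500e-01] n 169 163 rms 1.32 frame y [-84.4  84.3] pull y [-38.4  37.7]
plate 113 [[112.2, -18.5, 37.8], [119.1, 0.1, 70.0], [120.0, 19.0, 75.2]]
pose [ 5.74671e+02  4.27550e+01 -2.76000e-01  6.80000e-01] n 326 323 rms 0.75 frame y [-92.1  92.1] pull y [-28.9  47.3]
plate 126 [[111.5, -13.2, 71.2], [115.9, 3.7, 72.8], [119.3, 19.0, 74.3]]
pose [ 5.72362e+02  3.67850e+01 -2.60000e-01  2.54600e+00] n 11 69 rms 1.87 frame y [-93.6  93.6] pull y [-23.4  51.8]
plate 140 [[113.6, -7.5, 36.6], [119.5, 5.4, 56.4], [123.2, 19.2, 73.1]]
```

```bash
python3 -m pendant '[[[1,-0.01,0.006,0.03,-0.017],[1,-0.02,0.012,0.065,-0.017],[1,-0.03,0.018,0.1,-0.017],[1,-0.04,0.024,0.135,-0.017],[1,-0.0513,0.0284,0.17,-0.017],[1,-0.0513,0.0284,0.2,-0.017],[1,-0.0513,0.0284,0.21,-0.017],[1,-0.0513,0.0284,0.21,-0.017]]]'
cat > look.py <<'E'
import sys; from fit import *
s,c=cam("wrist"); W=world(c,s); n=sys.argv[1]; cv2.imwrite(f"pics/{n}.png",cv2.resize(c["image"],(800,600))); np.save(n+".npy",W)
print(s["eef_pos"],s["tcp_rot"][2],s["ft_force"].round(2),s["t"])
P=W.reshape(-1,3);P=P[~np.isnan(P[:,0])]; Q=tocr(P,(576,51.4,-.277,0))
D=Q[(np.abs(Q[:,0]-25)<10)&(Q[:,2]>46)&(Q[:,2]<57)&(np.abs(Q[:,1])<55)]
print("dowel",len(D),np.percentile(D,[0,2,50,98,100],axis=0).round(1).tolist())
T=D[D[:,2]>np.percentile(D[:,2],80)]; print("ridge",T.mean(0).round(1))
E
python3 look.py w2
```

```text
t: 2.6
eef_pos: [574.0, 53.4, 288.8]
tcp_rot: [-3.141, -0.002, 2.865]
ft_force: [0.6, -0.3, 0.4]
opening: 0.997
[573.98302026  53.38015392 288.82447286] 2.8647851444801766 [ 0.55 -0.31  0.42] 2.6
dowel 1439 [[19.3, -40.3, 46.1], [19.5, -38.7, 46.9], [27.5, -0.5, 51.7], [33.2, 38.0, 53.8], [33.4, 39.6, 54.8]]
ridge [26.6  0.5 53.3]
```

View pics/w2.png

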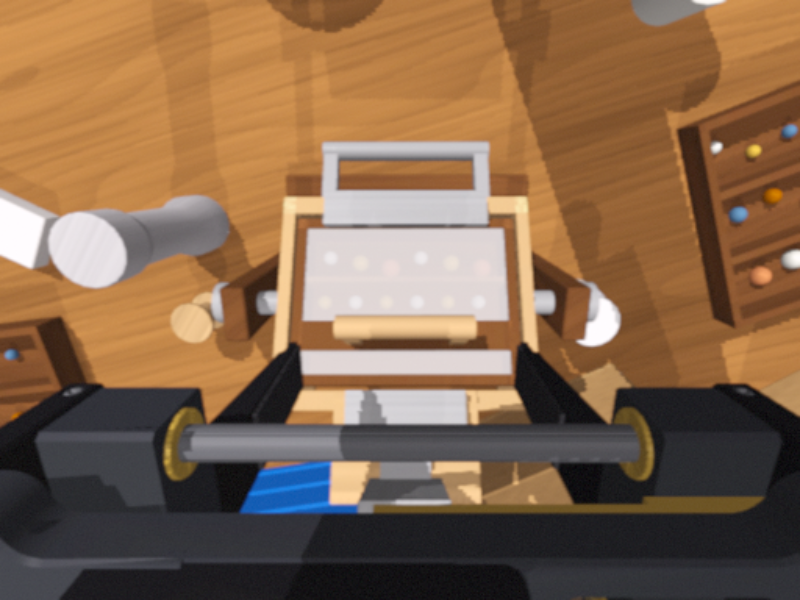

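The dowel spans x 334–476 at y 327 between the fingers, centred to within 1 mm of the model. Lower and grip its ends.

```bash
python3 -m pendant '[[[1,-0.002,-0.0013,0.02,0],[1,-0.002,-0.0013,0.04,0],[1,-0.002,-0.0013,0.055,0],[1,-0.002,-0.0013,0.065,0],[1,-0.002,-0.0013,0.07,0],[1,-0.002,-0.0013,0.07,0],[1,-0.002,-0.0013,0.07,0],[0.9,-0.002,-0.0013,0.07,0]]]'
python3 -m pendant '[[[0.8,0,0,0,0],[0.8,0,0,0,0],[0.8,0,0,0,0],[0.8,0,0,0,0],[0.8,0,0,0,0],[0.8,0,0,0,0],[0.8,0,0,0,0],[0.8,0,0,0,0]]]'
```

```text
t: 3.45
eef_pos: [576.2, 51.6, 220.5]
tcp_rot: [3.141, 0.001, 2.865]
ft_force: [0.2, 0.5, -0.1]
opening: 0.959
t: 4.25
eef_pos: [575.9, 51.5, 220.0]
tcp_rot: [3.141, 0.0, 2.865]
ft_force: [-1.2, -0.5, 6.3]
opening: 0.837
```

The fingers hold at 79.5 mm, so the dowel is gripped. Tug gently along the cradle's normal.

```bash
python3 -m pendant '[[[0.7,0,0,0,0],[0.7,0,0,-0.0005,0],[0.7,0.0005,0,-0.001,0],[0.7,0.0007,0,-0.0014,0],[0.7,0.001,0,-0.0017,0],[0.7,0.001,0,-0.0017,0],[0.7,0.001,0,-0.0017,0],[0.7,0.001,0,-0.0017,0]]]'
python3 -m pendant '[[[0.7,0.0002,0,-0.0004,0],[0.7,0.0005,0,-0.0009,0],[0.7,0.0005,0,-0.0009,0],[0.7,0.0005,0,-0.0009,0],[0.7,0.0005,0,-0.0009,0],[0.7,0.0005,0,-0.0009,0],[0.7,0.0005,0,-0.0009,0],[0.7,0.0005,0,-0.0009,0]]]'
```

```text
t: 5.05
eef_pos: [574.9, 51.9, 221.2]
tcp_rot: [3.142, -0.0, 2.865]
ft_force: [-0.4, 0.2, -3.6]
opening: 0.839
t: 5.85
eef_pos: [574.5, 52.0, 222.2]
tcp_rot: [3.142, 0.0, 2.865]
ft_force: [0.3, 1.2, -3.2]
opening: 0.837
```

```bash
python3 -m pendant '[[[0.7,0.0002,0,-0.0004,0],[0.7,0.0005,0,-0.0009,0],[0.7,0.0005,0,-0.0009,0],[0.7,0.0005,0,-0.0009,0],[0.7,0.0005,0,-0.0009,0],[0.7,0.0005,0,-0.0009,0],[0.7,0.0005,0,-0.0009,0],[0.7,0.0005,0,-0.0009,0]]]'
python3 -m pendant '[[[0.7,0.0002,0,-0.0004,0],[0.7,0.0005,0,-0.0009,0],[0.7,0.0005,0,-0.0009,0],[0.7,0.0005,0,-0.0009,0],[0.7,0.0005,0,-0.0009,0],[0.7,0.0005,0,-0.0009,0],[0.7,0.0005,0,-0.0009,0],[0.7,0.0005,0,-0.0009,0]]]'
```

```text
t: 6.65
eef_pos: [574.0, 52.1, 223.1]
tcp_rot: [3.141, -0.0, 2.865]
ft_force: [0.6, -0.2, -3.3]
opening: 0.838
t: 7.45
eef_pos: [573.5, 52.3, 224.0]
tcp_rot: [3.141, 0.0, 2.865]
ft_force: [-0.1, 0.1, -3.0]
opening: 0.837
```

```bash
python3 -m pendant '[[[0.7,0.0002,0,-0.0004,0],[0.7,0.0005,0,-0.0009,0],[0.7,0.0005,0,-0.0009,0],[0.7,0.0005,0,-0.0009,0],[0.7,0.0005,0,-0.0009,0],[0.7,0.0005,0,-0.0009,0],[0.7,0.0005,0,-0.0009,0],[0.7,0.0005,0,-0.0009,0]]]'
python3 -m pendant '[[[0.7,0.0002,0,-0.0004,0],[0.7,0.0005,0,-0.0009,0],[0.7,0.0005,0,-0.0009,0],[0.7,0.0005,0,-0.0009,0],[0.7,0.0005,0,-0.0009,0],[0.7,0.0005,0,-0.0009,0],[0.7,0.0005,0,-0.0009,0],[0.7,0.0005,0,-0.0009,0]]]'
```

```text
t: 8.25
eef_pos: [573.0, 52.4, 224.9]
tcp_rot: [3.142, 0.0, 2.865]
ft_force: [-0.2, 0.4, -4.5]
opening: 0.842
t: 9.05
eef_pos: [572.6, 52.5, 225.8]
tcp_rot: [3.142, -0.0, 2.865]
ft_force: [0.1, -0.3, -8.0]
opening: 0.834
```

```bash
python3 -m pendant '[[[0.7,0.0001,0,-0.0002,0],[0.7,0.0003,0,-0.0005,0],[0.7,0.0003,0,-0.0005,0],[0.7,0.0003,0,-0.0005,0],[0.7,0.0003,0,-0.0005,0],[0.7,0.0003,0,-0.0005,0],[0.7,0.0003,0,-0.0005,0],[0.7,0.0003,0,-0.0005,0]]]'
python3 - <<'E'
from h import *
s=env.state();print(s["ft_force"],s["moment"],s["eef_pos"],s["joints"])
E
python3 look.py w3
```

```text
t: 9.85
eef_pos: [572.3, 52.6, 226.3]
tcp_rot: [3.142, 0.0, 2.865]
ft_force: [-0.0, -0.7, -8.5]
opening: 0.838
[-7.45661277e-03 -7.02792468e-01 -8.49986962e+00] [-0.16114266 -0.12762456 -0.04752626] [572.25334958  52.60060961 226.32760451] [-2.33054035e-02  4.07417277e-01  1.67047692e+00  9.13680329e-05
  1.06365667e+00 -1.31729064e+00]
[572.25334958  52.60060961 226.32760451] 2.864737191926316 [-0.01 -0.7  -8.5 ] 9.85
dowel 432 [[15.0, -40.9, 47.0], [15.7, -39.6, 48.4], [31.7, 1.7, 55.9], [34.2, 40.4, 57.0], [34.9, 41.8, 57.0]]
ridge [25.7  1.4 56.8]
```

View pics/w3.png

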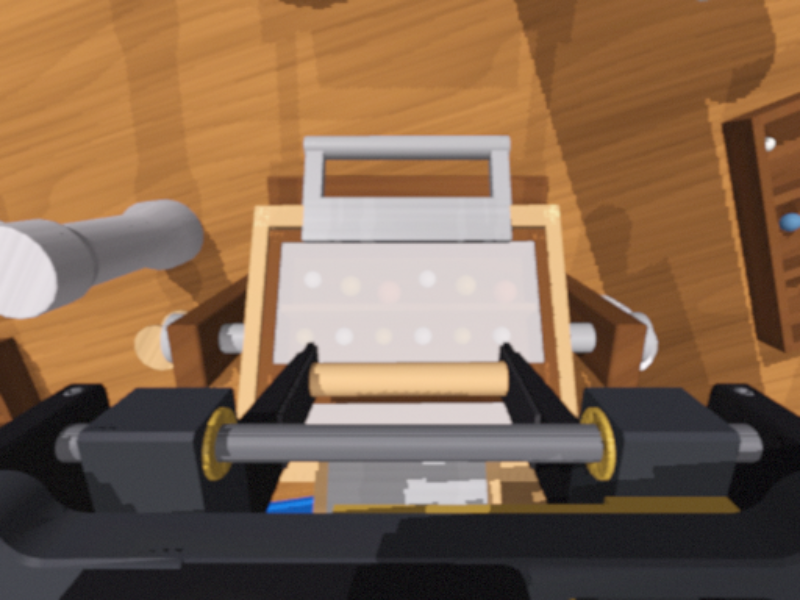

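The dowel is held at (410,380), centred. Now compare the tray's height and tilt with the picture before the tug.

```bash
cat > lift.py <<'E'
import sys; from fit import *
for n in sys.argv[1:]:
    P=np.load(n+".npy").reshape(-1,3);P=P[~np.isnan(P[:,0])]; Q=tocr(P,(576,51.4,-.277,0))
    def line(lo,hi,zl,zh,w,x=60):
        m=(Q[:,0]>lo)&(Q[:,0]<hi)&(np.abs(Q[:,1])<w)&(Q[:,2]>zl)&(Q[:,2]<zh); q=Q[m]; 
        k=np.polyfit(q[:,0],q[:,2],1) if len(q)>30 else [0,0]; return len(q),np.round([k[0],np.polyval(k,(lo+hi)/2)],3), np.median(q[:,2]).round(2) if len(q) else 0
    print(n,"face",line(-40,5,5,35,60),"frame",[line(-40,40,-5,35,83)[0]])
    m=(np.abs(Q[:,1])<30)&(np.abs(Q[:,0]-25)<14)&(Q[:,2]>40)&(Q[:,2]<75); q=Q[m]
    f=lambda p:np.hypot(q[:,0]-p[0],q[:,2]-p[1])-7
    r=least_squares(f,[25,48],loss="soft_l1"); print(" dowel",r.x.round(2),len(q))
    b=Q[(np.abs(Q[:,1])<40)&(np.hypot(Q[:,0]+118,Q[:,2])<14)&(Q[:,2]>-2)]
    r=least_squares(lambda p:np.hypot(b[:,0]-p[0],b[:,2]-p[1])-7,[-118,0],loss="soft_l1"); print(" bar",r.x.round(2),len(b))
E
python3 lift.py w2 w3
```

```text
w2 face (4527, array([ 0.   , 11.962]), np.float64(11.96)) frame [10206]
 dowel [26.33 45.94] 1080
 bar [-1.1666e+02 -7.0000e-02] 816
w3 face (7812, array([ 0.023, 18.319]), np.float64(18.33)) frame [15242]
 dowel [26.44 65.52] 2017
 bar [-116.66    0.28] 1263
```

```bash
python3 -m pendant '[[[0.7,0.0002,0,-0.0004,0],[0.7,0.0005,0,-0.0008,0],[0.7,0.0005,0,-0.0008,0],[0.7,0.0005,0,-0.0008,0],[0.7,0.0005,0,-0.0008,0],[0.7,0.0005,0,-0.0008,0],[0.7,0.0005,0,-0.0008,0],[0.7,0.0005,0,-0.0008,0]]]'
python3 -m pendant '[[[0.7,0.0002,0,-0.0004,0],[0.7,0.0005,0,-0.0008,0],[0.7,0.0005,0,-0.0008,0],[0.7,0.0005,0,-0.0008,0],[0.7,0.0005,0,-0.0008,0],[0.7,0.0005,0,-0.0008,0],[0.7,0.0005,0,-0.0008,0],[0.7,0.0005,0,-0.0008,0]]]'
```

```text
t: 10.7
eef_pos: [571.9, 52.7, 227.2]
tcp_rot: [3.141, 0.0, 2.865]
ft_force: [0.4, -0.8, -7.4]
opening: 0.838
t: 11.5
eef_pos: [571.3, 52.9, 227.9]
tcp_rot: [3.141, -0.0, 2.865]
ft_force: [-0.6, -0.7, -8.9]
opening: 0.833
```

With about 9.5 mm of rise and only slowly growing drag, the latch isn't holding. I lower the tray back, open, and rise.

```bash
python3 -m pendant '[[[0.7,-0.001,0,0.0018,0],[0.7,-0.002,0,0.0036,0],[0.7,-0.003,0,0.0054,0],[0.7,-0.004,0,0.007,0],[0.7,-0.005,0,0.0085,0],[0.7,-0.0053,0,0.0092,0],[0.7,-0.0053,0,0.0092,0],[0.7,-0.0053,0,0.0092,0]]]'
python3 -m pendant '[[[1,0,0,0,0],[1,0,0,0,0],[1,0,0,0,0],[1,0,0,0,0],[1,0,0,0,0],[1,0,0,0,0],[1,0,0,-0.02,0],[1,0,0,-0.05,0]]]'
python3 -m pendant '[[[1,0,0,-0.03,0],[0.8,0,0,-0.07,0],[0.5,0,0,-0.1,0],[0.3,0,0,-0.1,0],[0.3,0,0,-0.1,0],[0.3,0,0,-0.1,0],[0.3,0,0,-0.1,0],[0.3,0,0,-0.1,0]]]'
python3 look.py w4; python3 lift.py w4; python3 - <<'E'
from fit import *
P=np.load("w4.npy").reshape(-1,3);P=P[~np.isnan(P[:,0])]; Q=tocr(P,(576,51.4,-.277,0))
q=Q[(np.abs(Q[:,1])<20)&(Q[:,0]>85)&(Q[:,0]<135)&(Q[:,2]>68)&(Q[:,2]<80)]; print(len(q),np.percentile(q,[2,50,98],axis=0).round(1).tolist())
E
```

```text
t: 12.3
eef_pos: [576.8, 51.4, 219.9]
tcp_rot: [3.141, 0.002, 2.865]
ft_force: [-0.9, -0.1, 6.2]
opening: 0.839
t: 13.1
eef_pos: [575.8, 51.4, 267.9]
tcp_rot: [-3.141, -0.003, 2.865]
ft_force: [-0.8, 0.3, 0.2]
opening: 1.001
t: 13.9
eef_pos: [576.3, 51.4, 367.9]
tcp_rot: [-3.141, -0.001, 2.865]
ft_force: [-0.8, -0.2, 0.0]
opening: 0.469
[576.28555358  51.41467619 367.86316981] 2.8647726581116344 [-0.8  -0.19  0.02] 13.9
dowel 779 [[21.1, -38.8, 46.1], [21.3, -37.2, 46.8], [28.2, 1.1, 51.4], [33.8, 39.4, 53.4], [34.2, 40.8, 54.3]]
ridge [27.   1.  52.8]
w4 face (2849, array([-0.024, 12.36 ]), np.float64(12.36)) frame [6460]
 dowel [26.69 45.41] 610
 bar [-116.65    2.56] 581
313 [[115.1, -19.2, 69.0], [118.1, 0.0, 70.4], [122.0, 19.3, 71.8]]
```

```bash
python3 -m pendant '[[[0,-0.03,0,0,0],[0,-0.07,0,0,0],[0,-0.104,0,0,0],[0,-0.104,0,0.02,0],[0,-0.104,0,0.05,0],[0,-0.104,0,0.075,0],[0,-0.104,0,0.08,0],[0,-0.104,0,0.08,0]]]'
python3 -m pendant '[[[0,0.003,0,0.0017,0],[0,0.006,0,0.0035,0],[0,0.008,0,0.0046,0],[0,0.01,0,0.0058,0],[0,0.011,0,0.0064,0],[0,0.012,0,0.0069,0],[0,0.012,0,0.0069,0],[0,0.012,0,0.0069,0]]]'
```

```text
t: 14.75
eef_pos: [676.4, 23.0, 288.3]
tcp_rot: [-3.141, -0.001, 2.865]
ft_force: [0.6, 0.1, -0.8]
opening: -0.002
t: 15.55
eef_pos: [665.0, 26.3, 282.0]
tcp_rot: [3.141, 0.0, 2.865]
ft_force: [1.4, -0.3, 1.9]
opening: 0.005
```

```bash
python3 -m pendant '[[[0,0.001,0,0.0006,0],[0,0.002,0,0.0012,0],[0,0.003,0,0.0017,0],[0,0.004,0,0.0023,0],[0,0.005,0,0.0029,0],[0,0.006,0,0.0035,0],[0,0.006,0,0.0035,0],[0,0.006,0,0.0035,0]]]'
python3 -m pendant '[[[0,0.001,0,0.0006,0],[0,0.002,0,0.0012,0],[0,0.003,0,0.0017,0],[0,0.0035,0,0.002,0],[0,0.004,0,0.0023,0],[0,0.004,0,0.0023,0],[0,0.004,0,0.0023,0],[0,0.004,0,0.0023,0]]]'
```

```text
t: 16.35
eef_pos: [659.0, 28.0, 278.2]
tcp_rot: [3.142, -0.0, 2.865]
ft_force: [-0.2, 0.2, 1.6]
opening: 0.003
t: 17.15
eef_pos: [655.2, 29.0, 276.0]
tcp_rot: [3.142, -0.0, 2.865]
ft_force: [1.0, -0.3, 2.2]
opening: 0.005
```

```bash
python3 -m pendant '[[[0,0.001,0,0.0006,0],[0,0.002,0,0.0012,0],[0,0.003,0,0.0017,0],[0,0.0035,0,0.002,0],[0,0.004,0,0.0023,0],[0,0.004,0,0.0023,0],[0,0.004,0,0.0023,0],[0,0.004,0,0.0023,0]]]'
python3 -m pendant '[[[0,0.0005,0,0.0003,0],[0,0.001,0,0.0006,0],[0,0.001,0,0.0006,0],[0,0.001,0,0.0006,0],[0,0.001,0,0.0006,0],[0,0.001,0,0.0006,0],[0,0.001,0,0.0006,0],[0,0.001,0,0.0006,0]]]'
```

```text
t: 17.95
eef_pos: [652.1, 29.9, 274.3]
tcp_rot: [3.141, 0.002, 2.865]
ft_force: [4.8, -2.0, 5.7]
opening: 0.005
t: 18.75
eef_pos: [651.8, 30.0, 274.2]
tcp_rot: [3.141, 0.004, 2.865]
ft_force: [7.5, -2.3, 5.8]
opening: 0.004
```

```bash
python3 -m pendant '[[[0,0.0005,0,0.0003,0],[0,0.001,0,0.0006,0],[0,0.0015,0,0.0009,0],[0,0.0015,0,0.0009,0],[0,0.0015,0,0.0009,0],[0,0.0015,0,0.0009,0],[0,0.0015,0,0.0009,0],[0,0.0015,0,0.0009,0]]]'
python3 -m pendant '[[[0,-0.005,0,-0.003,0],[0,-0.015,0,-0.01,0],[0,-0.02,0,-0.03,0],[0,-0.02,0,-0.07,0],[0.5,0.01,0,-0.11,0],[1,0.05,0,-0.11,0],[1,0.084,0,-0.11,0],[1,0.084,0,-0.11,0]]]'
python3 -m pendant '[[[1,0,0,0,0],[1,0,0,0,0],[1,0,0,0,0],[1,0,0,0,0],[1,0,0,0,0],[1,0,0,0,0],[1,0,0,0,0],[1,0,0,0,0]]]'
python3 look.py w5; python3 lift.py w5; python3 - <<'E'
from fit import *
P=np.load("w5.npy").reshape(-1,3);P=P[~np.isnan(P[:,0])]; Q=tocr(P,(576,51.4,-.277,0))
q=Q[(np.abs(Q[:,1])<20)&(Q[:,0]>85)&(Q[:,0]<135)&(Q[:,2]>68)&(Q[:,2]<80)]; print(len(q),np.percentile(q,[2,50,98],axis=0).round(1).tolist() if len(q) else 0)
E
```

```text
t: 19.55
eef_pos: [651.3, 30.2, 274.2]
tcp_rot: [3.14, 0.008, 2.865]
ft_force: [11.0, -3.0, 9.4]
opening: 0.002
t: 20.35
eef_pos: [564.7, 54.9, 383.0]
tcp_rot: [3.141, -0.001, 2.866]
ft_force: [1.0, -0.2, 0.0]
opening: 0.284
t: 21.15
eef_pos: [568.2, 53.7, 382.2]
tcp_rot: [3.142, -0.0, 2.865]
ft_force: [-0.2, 0.5, 0.3]
opening: 0.955
[568.21863326  53.7429162  382.24000623] 2.8647894677624333 [-0.18  0.47  0.28] 21.15
dowel 723 [[19.7, -39.2, 46.1], [20.1, -37.8, 47.0], [27.7, 1.2, 51.4], [33.7, 39.1, 53.4], [34.0, 40.6, 54.4]]
ridge [26.6  3.8 52.9]
w5 face (2634, array([-0.018, 12.319]), np.float64(12.31)) frame [5944]
 dowel [26.52 45.52] 580
 bar [-116.74    2.21] 486
294 [[98.6, -19.4, 69.3], [102.9, 0.1, 71.1], [106.1, 19.5, 72.6]]
```

View pics/w5.png

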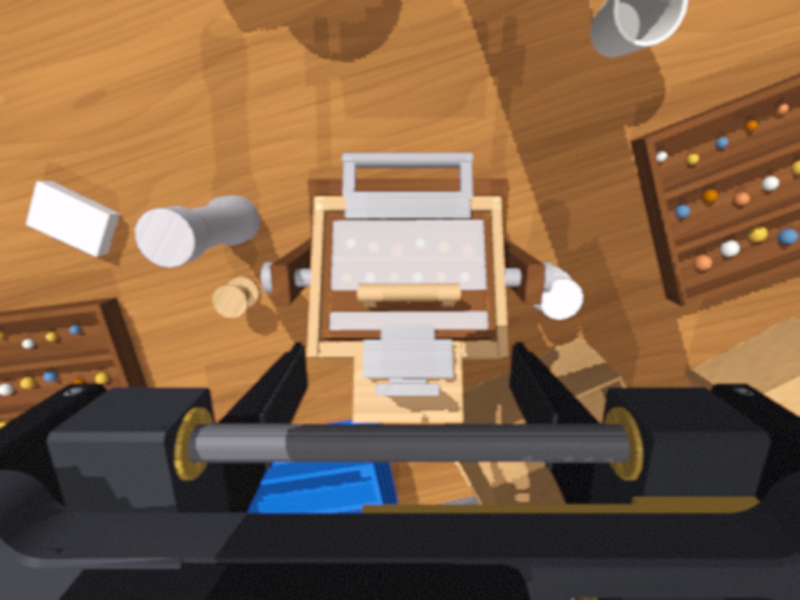

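The plate is now about 15 mm further in, hard against its stop, and the tongue shows over the tray edge at (408,335). Tug again.

```bash
python3 -m pendant '[[[1,-0.004,0,0.03,0],[1,-0.0079,0,0.07,0],[1,-0.0079,0,0.1,0],[1,-0.0079,0,0.125,0],[1,-0.0079,0,0.145,0],[1,-0.0079,0,0.157,0],[1,-0.0079,0,0.161,0],[1,-0.0079,0,0.161,0]]]'
python3 -m pendant '[[[0.9,0,0,0,0],[0.8,0,0,0,0],[0.7,0,0,0,0],[0.7,0,0,0,0],[0.7,0,0,0,0],[0.7,0,0,0,0],[0.7,0,0,0,0],[0.7,0,0,0,0]]]'
python3 -m pendant '[[[0.7,0,0,0,0],[0.7,0.0003,0,-0.0005,0],[0.7,0.0005,0,-0.001,0],[0.7,0.0007,0,-0.0014,0],[0.7,0.001,0,-0.0017,0],[0.7,0.001,0,-0.0017,0],[0.7,0.001,0,-0.0017,0],[0.7,0.001,0,-0.0017,0]]]'
```

```text
t: 22.0
eef_pos: [576.0, 51.6, 221.4]
tcp_rot: [3.141, 0.0, 2.865]
ft_force: [0.8, 0.1, -0.2]
opening: 1.002
t: 22.8
eef_pos: [576.1, 51.6, 222.0]
tcp_rot: [3.141, 0.001, 2.865]
ft_force: [-1.0, 0.7, 6.0]
opening: 0.836
t: 23.6
eef_pos: [574.8, 51.9, 222.9]
tcp_rot: [3.142, -0.0, 2.865]
ft_force: [-0.3, -0.1, -3.1]
opening: 0.836
```

```bash
python3 -m pendant '[[[0.7,0.0002,0,-0.0004,0],[0.7,0.0005,0,-0.0009,0],[0.7,0.0005,0,-0.0009,0],[0.7,0.0005,0,-0.0009,0],[0.7,0.0005,0,-0.0009,0],[0.7,0.0005,0,-0.0009,0],[0.7,0.0005,0,-0.0009,0],[0.7,0.0005,0,-0.0009,0]]]'
python3 -m pendant '[[[0.7,0.0001,0,-0.0002,0],[0.7,0.0002,0,-0.0004,0],[0.7,0.0002,0,-0.0004,0],[0.7,0.0002,0,-0.0004,0],[0.7,0.0002,0,-0.0004,0],[0.7,0.0002,0,-0.0004,0],[0.7,0.0002,0,-0.0004,0],[0.7,0.0002,0,-0.0004,0]]]'
```

```text
t: 24.4
eef_pos: [574.4, 52.1, 223.8]
tcp_rot: [3.141, -0.0, 2.865]
ft_force: [-0.1, -0.8, -3.4]
opening: 0.84
t: 25.2
eef_pos: [574.2, 52.1, 224.2]
tcp_rot: [3.142, 0.0, 2.865]
ft_force: [-0.6, 0.2, -3.7]
opening: 0.837
```

```bash
python3 -m pendant '[[[0.7,0.0001,0,-0.0002,0],[0.7,0.0003,0,-0.0005,0],[0.7,0.0003,0,-0.0005,0],[0.7,0.0003,0,-0.0005,0],[0.7,0.0003,0,-0.0005,0],[0.7,0.0003,0,-0.0005,0],[0.7,0.0003,0,-0.0005,0],[0.7,0.0003,0,-0.0005,0]]]'
python3 -m pendant '[[[0.7,0.0001,0,-0.0002,0],[0.7,0.0003,0,-0.0005,0],[0.7,0.0003,0,-0.0005,0],[0.7,0.0003,0,-0.0005,0],[0.7,0.0003,0,-0.0005,0],[0.7,0.0003,0,-0.0005,0],[0.7,0.0003,0,-0.0005,0],[0.7,0.0003,0,-0.0005,0]]]'
```

```text
t: 26.0
eef_pos: [573.9, 52.1, 224.7]
tcp_rot: [3.142, 0.0, 2.865]
ft_force: [-0.7, -0.9, -3.6]
opening: 0.838
t: 26.8
eef_pos: [573.6, 52.2, 225.2]
tcp_rot: [3.142, -0.0, 2.865]
ft_force: [2.5, -0.6, -6.7]
opening: 0.838
```

```bash
python3 -m pendant '[[[0.7,0.0001,0,-0.0002,0],[0.7,0.0003,0,-0.0005,0],[0.7,0.0003,0,-0.0005,0],[0.7,0.0003,0,-0.0005,0],[0.7,0.0003,0,-0.0005,0],[0.7,0.0003,0,-0.0005,0],[0.7,0.0003,0,-0.0005,0],[0.7,0.0003,0,-0.0005,0]]]'
```

```text
t: 27.6
eef_pos: [573.4, 52.3, 225.4]
tcp_rot: [3.142, -0.0, 2.865]
ft_force: [5.7, -1.4, -10.5]
opening: 0.839
```

```bash
python3 -m pendant '[[[0.7,0.0001,0,-0.0002,0],[0.7,0.0001,0,-0.0002,0],[0.7,0.0001,0,-0.0002,0],[0.7,0.0001,0,-0.0002,0],[0.7,0.0001,0,-0.0002,0],[0.7,0.0001,0,-0.0002,0],[0.7,0.0001,0,-0.0002,0],[0.7,0.0001,0,-0.0002,0]]]'
python3 -m pendant '[[[0.7,-0.0006,0,0.001,0],[0.7,-0.001,0,0.002,0],[0.7,-0.002,0,0.0035,0],[0.7,-0.0025,0,0.0043,0],[0.7,-0.0027,0,0.0047,0],[0.7,-0.0027,0,0.0047,0],[0.7,-0.0027,0,0.0047,0],[0.7,-0.0027,0,0.0047,0]]]'
python3 -m pendant '[[[1,0,0,0,0],[1,0,0,0,0],[1,0,0,0,0],[1,0,0,0,0],[1,0,0,0,0],[1,0,0,-0.02,0],[1,0,0,-0.05,0],[1,0,0,-0.09,0]]]'
python3 - <<'E'
from fit import *
s=env.state(); p=(576,51.4,-.277)
Rz=R.from_euler("z",p[2]).as_matrix(); print("tcp in stand",((s["eef_pos"]-[p[0],p[1],0])@Rz).round(1), s["joints"].round(2))
E
```

```text
t: 28.4
eef_pos: [573.4, 52.3, 225.5]
tcp_rot: [3.142, -0.0, 2.865]
ft_force: [6.1, -0.1, -12.9]
opening: 0.834
t: 29.2
eef_pos: [575.5, 51.7, 221.7]
tcp_rot: [3.141, -0.0, 2.865]
ft_force: [-4.9, 1.4, 4.0]
opening: 0.84
t: 30.0
eef_pos: [575.3, 51.6, 311.1]
tcp_rot: [-3.141, -0.003, 2.865]
ft_force: [0.3, -0.3, 0.6]
opening: 0.997
tcp in stand [ -0.7  -0.  311.1] [-0.02  0.34  1.54  0.    1.26 -1.32]
```

The latch held against a 14 N tug, with a hard stop after about 4 mm of rise. Next I move over the bar with the jaw turned 90° and the fingers partly open.

```bash
python3 -m pendant '[[[1,0.01,0,-0.03,0.14],[0.7,0.03,0,-0.03,0.28],[0.5,0.05,0,-0.03,0.42],[0.23,0.07,0,-0.03,0.56],[0.23,0.09,0,-0.03,0.7],[0.23,0.102,0,-0.03,0.84],[0.23,0.102,0,-0.03,0.98],[0.23,0.102,0,-0.03,1.12]]]'
python3 -m pendant '[[[0.23,0,0,0,0.14],[0.23,0,0,0,0.28],[0.23,0,0,0,0.42],[0.23,0,0,0,0.451],[0.23,0,0,0,0.451],[0.23,0,0,0,0.451],[0.23,0,0,0,0.451],[0.23,0,0,0,0.451]]]'
cat > st.py <<'E'
from fit import *
s=env.state(); p=(576,51.4,-.277)
Rz=R.from_euler("z",p[2]).as_matrix(); print("tcp in stand",((s["eef_pos"]-[p[0],p[1],0])@Rz).round(1),"rot",s["tcp_rot"].round(3),"j",s["joints"].round(2),"f",(s["ft_force"]@Rz).round(1),s["opening"].round(3),s["t"])
E
python3 st.py; python3 look.py w6; python3 lift.py w6
```

```text
t: 30.8
eef_pos: [477.4, 79.6, 341.5]
tcp_rot: [3.141, 0.0, 1.739]
ft_force: [-0.4, 0.1, 0.7]
opening: 0.47
t: 31.6
eef_pos: [477.7, 79.5, 341.2]
tcp_rot: [3.142, -0.0, 1.294]
ft_force: [-0.1, -0.7, 0.1]
opening: 0.232
[477.70696346  79.46617149 341.21576738] 1.2943632929715538 [-0.1  -0.68  0.15] 31.6
dowel 966 [[19.4, -40.2, 46.0], [20.1, -38.0, 46.7], [27.4, 3.0, 51.2], [33.2, 39.6, 53.3], [33.6, 40.5, 54.3]]
ridge [26.6  3.2 52.7]
w6 face (3231, array([-0.018, 11.998]), np.float64(11.98)) frame [7693]
 dowel [26.36 45.28] 731
 bar [-116.07    1.81] 516Traceback (most recent call last):
  File "st.py", line 3, in <module>
    Rz=R.from_euler("z",p[2]).as_matrix(); print("tcp in stand",((s["eef_pos"]-[p[0],p[1],0])@Rz).round(1),"rot",s["tcp_rot"].round(3),"j",s["joints"].round(2),"f",(s["ft_force"]@Rz).round(1),s["opening"].round(3),s["t"])
                                                                                                                                                                                                ^^^^^^^^^^^^^^^^^^
AttributeError: 'float' object has no attribute 'round'
```

View pics/w6.png

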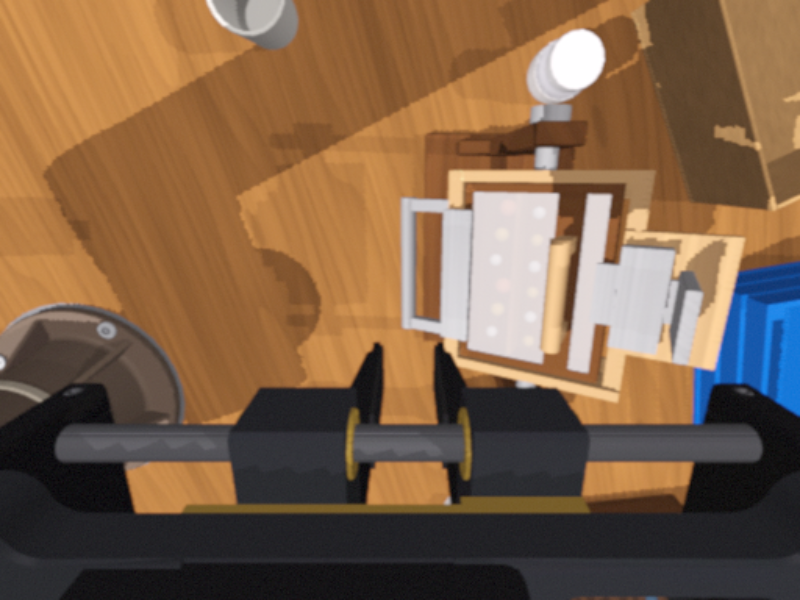

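The fingers sit at image x≈409, in line with the bar (407, 200–330). Descend.

```bash
sed -i 's/s\["opening"\].round(3)/s["opening"]/' st.py; python3 -m pendant '[[[0.23,0,0,0.04,0],[0.23,0,0,0.085,0],[0.23,0,0,0.13,0],[0.23,0,0,0.165,0],[0.23,0,0,0.185,0],[0.23,0,0,0.2,0],[0.23,0,0,0.21,0],[0.23,0,0,0.21,0]]]'
python3 -m pendant '[[[0.23,0,0,0.005,0],[0.23,0,0,0.01,0],[0.23,0,0,0.014,0],[0.23,0,0,0.0165,0],[0.23,0,0,0.0165,0],[0.23,0,0,0.0165,0],[0.23,0,0,0.0165,0],[0.23,0,0,0.0165,0]]]'; python3 st.py
```

```text
t: 32.45
eef_pos: [477.4, 79.5, 130.4]
tcp_rot: [-3.14, 0.0, 1.294]
ft_force: [0.2, 0.2, 0.9]
opening: 0.226
t: 33.25
eef_pos: [477.8, 79.5, 114.9]
tcp_rot: [3.141, -0.0, 1.294]
ft_force: [0.1, 0.1, -0.7]
opening: 0.232
tcp in stand [-102.2    0.2  114.9] rot [ 3.141 -0.     1.294] j [0.03 0.44 2.01 0.   0.7  0.31] f [ 0.1  0.1 -0.7] 0.23160931462937592 33.25
```

```bash
python3 -m pendant '[[[0.15,0,0,0,0],[0.1,0,0,0,0],[0.05,0,0,0,0],[0,0,0,0,0],[0,0,0,0,0],[0,0,0,0,0],[0,0,0,0,0],[0,0,0,0,0]]]'; python3 st.py
python3 - <<'E'
import numpy as np
# circular arc, bar about hinge (x0=0.9), r=118, tool y=stand x, z down; cumulative from theta=0
a=np.radians(210)
for k in range(0,181,5):
    b=a-np.radians(k); print(k,np.round(.118*np.array([np.cos(b)-np.cos(a),-(np.sin(b)-np.sin(a))]),4),end=' ')
E
```

```text
t: 34.05
eef_pos: [478.0, 79.4, 114.8]
tcp_rot: [3.141, -0.0, 1.294]
ft_force: [2.0, -1.9, 1.7]
opening: 0.139
tcp in stand [-102.     0.2  114.8] rot [ 3.141 -0.     1.294] j [0.03 0.44 2.   0.   0.7  0.31] f [ 2.5 -1.2  1.7] 0.13857633303223785 34.05
0 [ 0. -0.] 5 [-0.0048 -0.0091] 10 [-0.0087 -0.0186] 15 [-0.0118 -0.0285] 20 [-0.014  -0.0385] 25 [-0.0154 -0.0487] 30 [-0.0158 -0.059 ] 35 [-0.0154 -0.0693] 40 [-0.014  -0.0795] 45 [-0.0118 -0.0895] 50 [-0.0087 -0.0994] 55 [-0.0048 -0.1089] 60 [-0.    -0.118] 65 [ 0.0055 -0.1267] 70 [ 0.0118 -0.1348] 75 [ 0.0188 -0.1424] 80 [ 0.0263 -0.1494] 85 [ 0.0345 -0.1557] 90 [ 0.0432 -0.1612] 95 [ 0.0523 -0.1659] 100 [ 0.0618 -0.1699] 105 [ 0.0717 -0.173 ] 110 [ 0.0817 -0.1752] 115 [ 0.0919 -0.1766] 120 [ 0.1022 -0.177 ] 125 [ 0.1125 -0.1766] 130 [ 0.1227 -0.1752] 135 [ 0.1327 -0.173 ] 140 [ 0.1425 -0.1699] 145 [ 0.1521 -0.1659] 150 [ 0.1612 -0.1612] 155 [ 0.1699 -0.1557] 160 [ 0.178  -0.1494] 165 [ 0.1856 -0.1424] 170 [ 0.1926 -0.1348] 175 [ 0.1989 -0.1267] 180 [ 0.2044 -0.118 ]
```

The bar is gripped at 13.2 mm. Begin turning, 20° first.

```bash
python3 -m pendant '[[[0,0,-0.0024,-0.0045,0],[0,0,-0.0048,-0.0091,0],[0,0,-0.0068,-0.0138,0],[0,0,-0.0087,-0.0186,0],[0,0,-0.0103,-0.0235,0],[0,0,-0.0118,-0.0285,0],[0,0,-0.0129,-0.0335,0],[0,0,-0.014,-0.0385,0]]]'; python3 st.py
python3 - <<'E'
import numpy as np
a=np.radians(210)
for k0,st in [(20,5),(60,5),(100,5),(140,5)]:
    f=lambda k:.118*np.array([np.cos(a-np.radians(k)),-np.sin(a-np.radians(k))])
    print(k0,[np.round(f(k0+st*i)-f(k0),4).tolist() for i in range(1,9)])
E
```

```text
t: 34.85
eef_pos: [464.8, 83.1, 153.5]
tcp_rot: [3.14, -0.0, 1.294]
ft_force: [8.3, -3.7, -4.0]
opening: 0.141
tcp in stand [-1.156e+02  1.000e-01  1.535e+02] rot [ 3.14  -0.     1.294] j [ 0.04  0.36  1.99 -0.    0.79  0.31] f [ 9.  -1.3 -4. ] 0.1411978146949139 34.85
20 [[-0.0013, -0.0102], [-0.0018, -0.0205], [-0.0013, -0.0308], [0.0, -0.041], [0.0022, -0.051], [0.0053, -0.0608], [0.0093, -0.0704], [0.014, -0.0795]]
60 [[0.0055, -0.0087], [0.0118, -0.0168], [0.0188, -0.0244], [0.0263, -0.0314], [0.0345, -0.0377], [0.0432, -0.0432], [0.0523, -0.0479], [0.0618, -0.0519]]
100 [[0.0098, -0.0031], [0.0199, -0.0053], [0.0301, -0.0067], [0.0404, -0.0071], [0.0506, -0.0067], [0.0608, -0.0053], [0.0709, -0.0031], [0.0807, -0.0]]
140 [[0.0095, 0.0039], [0.0186, 0.0087], [0.0273, 0.0142], [0.0355, 0.0205], [0.0431, 0.0274], [0.05, 0.035], [0.0563, 0.0432], [0.0618, 0.0519]]
```

```bash
python3 -m pendant '[[[0,0,-0.0005,-0.0102,0],[0,0,-0.0008,-0.0205,0],[0,0,-0.0003,-0.0308,0],[0,0,0.001,-0.041,0],[0,0,0.0032,-0.051,0],[0,0,0.0063,-0.0608,0],[0,0,0.0103,-0.0704,0],[0,0,0.015,-0.0795,0]]]'; python3 st.py
```

```text
t: 35.65
eef_pos: [484.0, 77.5, 232.6]
tcp_rot: [3.13, -0.001, 1.294]
ft_force: [44.8, -14.6, -39.7]
opening: 0.139
tcp in stand [-95.6  -0.  232.6] rot [ 3.130e+00 -1.000e-03  1.294e+00] j [ 0.03  0.27  1.86 -0.    0.99  0.3 ] f [ 47.1  -1.8 -39.7] 0.13918240625262038 35.65
```

```bash
python3 -m pendant '[[[0,0,0.0055,-0.0087,0],[0,0,0.0118,-0.0168,0],[0,0,0.0188,-0.0244,0],[0,0,0.0263,-0.0314,0],[0,0,0.0345,-0.0377,0],[0,0,0.0432,-0.0432,0],[0,0,0.0523,-0.0479,0],[0,0,0.0618,-0.0519,0]]]'; python3 st.py
```

```text
t: 36.45
eef_pos: [537.2, 61.8, 280.6]
tcp_rot: [-3.134, 0.003, 1.293]
ft_force: [7.3, -4.3, -33.6]
opening: 0.139
tcp in stand [-40.2  -0.7 280.6] rot [-3.134e+00  3.000e-03  1.293e+00] j [-0.01  0.31  1.67 -0.    1.17  0.27] f [  8.2  -2.1 -33.6] 0.13915002627187853 36.45
```

Radial force is higher than expected, so I hold still and look before continuing.

```bash
python3 -m pendant '[[[0,0,0,0,0],[0,0,0,0,0],[0,0,0,0.001,0],[0,0,0,0.002,0],[0,0,0,0.002,0],[0,0,0,0.002,0],[0,0,0,0.002,0],[0,0,0,0.002,0]]]'; python3 st.py
python3 - <<'E'
from h import *
s,c=cam("wrist"); cv2.imwrite("pics/w7.png",cv2.resize(c["image"],(640,480)))
E
```

```text
t: 37.25
eef_pos: [537.9, 61.6, 280.9]
tcp_rot: [-3.14, 0.002, 1.294]
ft_force: [7.5, -6.0, -14.2]
opening: 0.139
tcp in stand [-39.5  -0.6 280.9] rot [-3.140e+00  2.000e-03  1.294e+00] j [-0.01  0.31  1.67 -0.    1.16  0.27] f [  8.9  -3.7 -14.2] 0.139277755711591 37.25
```

View pics/w7.png

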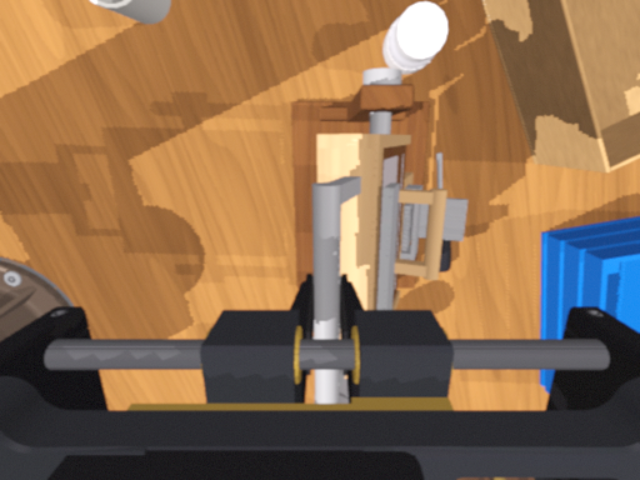

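The cradle stands edge-on with the bar held at (326,250) and the tray still in it. The bar has shifted about 4 mm in the grip, so I lower the arc to match and continue.

```bash
python3 -m pendant '[[[0,0,0.0098,-0.0011,0],[0,0,0.0199,-0.0033,0],[0,0,0.0301,-0.0047,0],[0,0,0.0404,-0.0051,0],[0,0,0.0506,-0.0047,0],[0,0,0.0608,-0.0033,0],[0,0,0.0709,-0.0011,0],[0,0,0.0807,0.002,0]]]'; python3 st.py
```

```text
t: 38.1
eef_pos: [614.7, 40.1, 280.8]
tcp_rot: [-3.138, 0.001, 1.294]
ft_force: [-6.2, -2.0, 4.5]
opening: 0.139
tcp in stand [ 40.3  -0.3 280.8] rot [-3.138e+00  1.000e-03  1.294e+00] j [-0.04  0.42  1.49 -0.    1.23  0.23] f [-5.4 -3.6  4.5] 0.13874915767136395 38.1
```

```bash
python3 -m pendant '[[[0,0,0.0095,0.0039,0],[0,0,0.0186,0.0087,0],[0,0,0.0273,0.0142,0],[0,0,0.0355,0.0205,0],[0,0,0.0431,0.0274,0],[0,0,0.0488,0.0335,0],[0,0,0.0525,0.038,0],[0,0,0.055,0.0415,0]]]'; python3 st.py
python3 -m pendant '[[[0,0,0.0015,0.002,0],[0,0,0.003,0.004,0],[0,0,0.0042,0.006,0],[0,0,0.0052,0.008,0],[0,0,0.0062,0.0095,0],[0,0,0.0068,0.0104,0],[0,0,0.0068,0.0104,0],[0,0,0.0068,0.0104,0]]]'; python3 st.py
```

```text
t: 38.9
eef_pos: [667.6, 25.0, 238.8]
tcp_rot: [-3.138, 0.001, 1.294]
ft_force: [-6.1, -2.1, 4.1]
opening: 0.136
tcp in stand [ 95.4  -0.3 238.8] rot [-3.138e+00  1.000e-03  1.294e+00] j [-0.06  0.54  1.41 -0.    1.2   0.22] f [-5.3 -3.7  4.1] 0.1355197131248635 38.9
t: 39.7
eef_pos: [674.1, 23.2, 228.6]
tcp_rot: [-3.139, 0.001, 1.294]
ft_force: [-4.5, -2.0, 2.1]
opening: 0.138
tcp in stand [102.   -0.3 228.6] rot [-3.139e+00  1.000e-03  1.294e+00] j [-0.06  0.55  1.41 -0.    1.19  0.21] f [-3.7 -3.1  2.1] 0.13845813640881646 39.7
```

```bash
python3 -m pendant '[[[0,0,0.0003,0.0005,0],[0,0,0.0006,0.001,0],[0,0,0.0009,0.0015,0],[0,0,0.0011,0.002,0],[0,0,0.0011,0.002,0],[0,0,0.0011,0.002,0],[0,0,0.0011,0.002,0],[0,0,0.0011,0.002,0]]]'; python3 st.py
python3 -m pendant '[[[0,0,0.0003,0.0005,0],[0,0,0.0006,0.001,0],[0,0,0.0009,0.0015,0],[0,0,0.0011,0.002,0],[0,0,0.0011,0.002,0],[0,0,0.0011,0.002,0],[0,0,0.0011,0.002,0],[0,0,0.0011,0.002,0]]]'; python3 st.py
```

```text
t: 40.5
eef_pos: [675.1, 22.9, 226.7]
tcp_rot: [-3.139, 0.001, 1.294]
ft_force: [-6.3, -2.5, 3.5]
opening: 0.139
tcp in stand [103.1  -0.3 226.7] rot [-3.139e+00  1.000e-03  1.294e+00] j [-0.06  0.56  1.41 -0.    1.18  0.21] f [-5.4 -4.1  3.5] 0.13911830763077077 40.5
t: 41.3
eef_pos: [675.5, 22.8, 225.9]
tcp_rot: [-3.138, 0.001, 1.294]
ft_force: [-12.1, -0.3, 13.0]
opening: 0.139
tcp in stand [103.6  -0.3 225.9] rot [-3.138e+00  1.000e-03  1.294e+00] j [-0.06  0.56  1.41 -0.    1.18  0.21] f [-11.6  -3.6  13. ] 0.13909492812613075 41.3
```

The cradle is on its far stop: 1.2 mm short of the last 2.3 mm step, with force up to 17 N. Release and rise.

```bash
python3 -m pendant '[[[0,0,-0.0007,-0.0012,0],[0,0,-0.0007,-0.0012,0],[0.15,0,-0.0007,-0.0012,0],[0.25,0,-0.0007,-0.0012,0],[0.3,0,-0.0007,-0.0012,0],[0.3,0,-0.0007,-0.0012,0],[0.3,0,-0.0007,-0.0012,0],[0.3,0,-0.0007,-0.0012,0]]]'; python3 st.py
python3 -m pendant '[[[0.3,0,0,-0.01,0],[0.3,0,0,-0.03,0],[0.3,0,0,-0.06,0],[0.3,0,0,-0.1,0],[0.3,0,0,-0.14,0],[0.3,0,0,-0.18,0],[0.3,0,0,-0.2,0],[0.3,0,0,-0.2,0]]]'; python3 st.py
python3 - <<'E'
from fit import *
s,c=cam("wrist"); cv2.imwrite("pics/w8.png",cv2.resize(c["image"],(640,480)))
s,c=cam("top"); W=world(c); cv2.imwrite("pics/top2.png",c["image"])
P=W.reshape(-1,3);P=P[~np.isnan(P[:,0])]; Rz=R.from_euler("z",-.277).as_matrix(); Q=(P-[576.5,51.4,180])@Rz
# bar in stand frame
b=Q[(np.abs(Q[:,1])<45)&(np.hypot(Q[:,0]-102,Q[:,2]-59)<16)&(Q[:,2]>57)]
r=least_squares(lambda p:np.hypot(b[:,0]-p[0],b[:,2]-p[1])-7,[102,59],loss="soft_l1").x; print("bar",r.round(1),len(b),"angle deg",210-np.degrees(np.arctan2(r[1],r[0])))
im2=cv2.hconcat([cv2.resize(c["image"][130:260,170:340],(510,390)),cv2.resize(cv2.imread("pics/w8.png"),(520,390))]); cv2.imwrite("pics/fin.png",cv2.resize(im2,(800,303)))
A=np.load("top1.npy");d=np.abs(A[...,2]-W[...,2]); 
for n,(u,v) in dict(lantern=(319,222),jar=(183,179),cup=(142,277),spool=(317,196),cards=(380,239)).items(): print(n,A[v,u].round(),W[v,u].round())
E
```

```text
t: 42.1
eef_pos: [676.7, 23.0, 225.8]
tcp_rot: [-3.142, -0.0, 1.294]
ft_force: [-0.4, 0.6, 0.5]
opening: 0.303
tcp in stand [1.046e+02 2.000e-01 2.258e+02] rot [-3.142 -0.     1.294] j [-0.06  0.56  1.41  0.    1.18  0.21] f [-0.5  0.5  0.5] 0.30310352891389936 42.1
t: 42.9
eef_pos: [676.8, 23.0, 430.1]
tcp_rot: [3.136, -0.001, 1.294]
ft_force: [0.7, 0.1, -0.2]
opening: 0.301
tcp in stand [1.047e+02 2.000e-01 4.301e+02] rot [ 3.136e+00 -1.000e-03  1.294e+00] j [-0.06  0.46  1.06  0.    1.62  0.21] f [ 0.7  0.3 -0.2] 0.30056325112643584 42.9
bar [102.  59.] 0 angle deg 179.95356475318948
lantern [ 481. -152.  170.] [ 481. -152.  170.]
jar [672. 210.  67.] [669. 208.  77.]
cup [405. 369.  -0.] [404. 369.   2.]
spool [ 573. -181.   48.] [ 572. -180.   51.]
cards [ 424. -351.   22.] [ 424. -352.   19.]
```

View pics/fin.png

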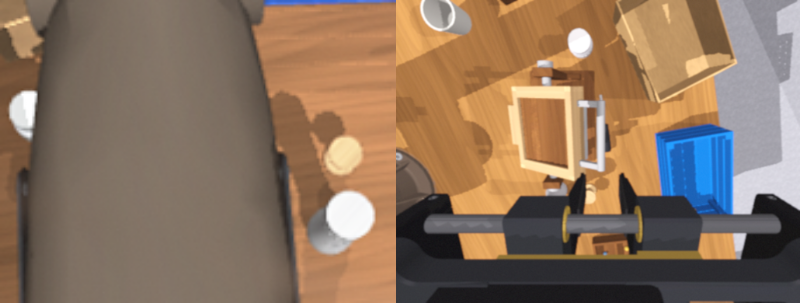

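The wrist view shows the cradle upside down with the tray's underside filling it and the bar on the far side. The arm blocks the top view, so that bar figure is void and I measure from the wrist instead.

```bash
python3 - <<'E'
from fit import *
s,c=cam("wrist"); P=world(c,s).reshape(-1,3);P=P[~np.isnan(P[:,0])]; Rz=R.from_euler("z",-.277).as_matrix(); Q=(P-[576.5,51.4,180])@Rz
b=Q[(np.abs(Q[:,1])<45)&(np.hypot(Q[:,0]-102,Q[:,2]-59)<16)&(Q[:,2]>55)]
r=least_squares(lambda p:np.hypot(b[:,0]-p[0],b[:,2]-p[1])-7,[102,59],loss="soft_l1").x; print("bar",r.round(1),len(b),"angle deg",210-np.degrees(np.arctan2(r[1],r[0])))
# turned cradle frame: x'->-cradle x, z'->-cradle z ; underside of tray nominal at cradle z=-17 -> height 17
C=Q@RC; m=(np.abs(C[:,0])<40)&(np.abs(C[:,1])<50)&(np.abs(C[:,2]-15)<15); q=C[m]
k=np.linalg.lstsq(np.c_[q[:,:2],np.ones(len(q))],q[:,2],rcond=None)[0]; print("underside slope,height",k.round(3),len(q))
E
```

```text
bar [103.5  59.6] 676 angle deg 180.047814823425
underside slope,height [-4.6000e-02  1.0000e-03  1.3856e+01] 2553
```

```bash
python3 - <<'E'
from fit import *
s,c=cam("wrist"); P=world(c,s).reshape(-1,3);P=P[~np.isnan(P[:,0])]; Rz=R.from_euler("z",-.277).as_matrix(); C=((P-[576.5,51.4,180])@Rz)@RC
for n,m in dict(tray=(np.abs(C[:,1])<50)&(np.abs(C[:,0])<40)&(np.abs(C[:,2]-14)<9),rail=(np.abs(C[:,1])<84)&(np.abs(C[:,1])>74)&(np.abs(C[:,0])<60)&(np.abs(C[:,2]-24)<8)).items():
    q=C[m]; f=lambda k:k[0]*q[:,0]+k[1]*q[:,1]+k[2]-q[:,2]
    print(n,least_squares(f,[0,0,15],loss="soft_l1").x.round(3),len(q))
print(s["ft_force"].round(2),s["t"])
E
```

```text
tray [-4.700e-02  1.000e-03  1.388e+01] 2561
rail [1.0000e-03 1.0000e-03 2.2857e+01] 788
[-0.15 -0.64 -0.58] 43.05
```

```bash
python3 -c "
from cell import env
print(env.job_done())"
```

```text
the job is handed in; nothing more can be done
None
```

The tray now hangs upside down in the cradle, which is at its far stop, and I have handed the job in; no verdict was reported.

- **First tug:** the tray rose about 9.5 mm with only about 9 N of drag, so the latch was not holding. I lowered it back and pushed the thumb bolt about 15 mm, onto its hard stop.
- **Second tug:** the tray stopped hard after about 4 mm of rise. The latch held at about 12–14 N, a little over the 10 N asked for.
- **Turning:** I gripped the bar and turned the cradle right over, then let go and rose clear. The bar slipped about 4 mm in the grip, and radial force briefly reached about 60 N, under the 120 N wrist limit. I corrected the arc before going on.

**Last checks:**
- The cradle measured 180° and the gripper was free.
- The tray sat about 3 mm off its seat, against a limit of 8 mm.
- The tray was tilted about 0.047 rad, against a limit of 0.06. This is within limits but the closest margin.
- The lantern, jar, cup, cards and spool read within a few mm of their starting places. The jar differed most, at about 10 mm in height from a noisy edge reading. The screwdriver was not measured separately.
- The bar check from the top camera was void because the arm blocked the view, so the angle comes from the wrist camera.

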